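Close the nut jar and hold its vacuum pump on

TASK

Close up the filled jar of the vacuum storage unit: pick up the loose white lid by its knob, set it gently (not dropped) and fully home on the jar, and let go of it. Only then press the green pump button straight down with your closed fingertips until its top is flush with the black collar round it - not right to the bottom, where it would vent the jar - and keep it held there: finish with the button still held flush. Leave the spoon, spread jar, mug and pepper mill where they are.

Things in the scene. Friction and masses are not known exactly. Their poses are not given: they have to be found in the camera images.
- vacuum_unit: Vacuum storage unit, fixed to the worktop: white base plate 116 (x) x 222 (y) x 16 high; on its left half (its +y) a clear round jar full of hazelnuts, on its right half (its -y) a grey pump tower 96 x 88 with top at 75 above the worktop. Origin: centre of the underside of the base; z up; vents face its -x. Jar axis at y = +55, button axis at y = -55 in its frame.
- jar_rim (a point): Centre of the jar's open mouth, 90 above the worktop. Mouth 96 across inside, wall 3, the nuts end about 6 below the lid's plug.
- collar_top (a point): Centre of the top edge of the black collar round the pump button, 83 above the worktop; collar opening 44 across at the top (47 at its foot), outside 55 to 58. Does not move with the button.
- button_top (a point): Centre of the top face of the round green pump button, 40 across; moves with the button. Released it stands 8 proud of the collar (91 above the worktop).
- pump_button (a joint): Travel of the pump button in m, 0 released, grows as it is pressed straight down. 0.008 = top flush with the collar (pump runs), 0.016 = bottom stop (vents the jar). A spring pushes it back up: about 2 N to start it moving, 5 N at flush, 8.5 N at the bottom.
- lid: Loose round white lid, about 0.1 kg, lying knob up on the worktop. Origin: centre of the underside of its plug; z up through the knob. Grey plug 88 across (bottom edge chamfered), 0 to 12 above the origin; white flange 107 across, 12 to 18; round knob 23 to 26 across from 18 to 46 - grip it there. Seated, the plug is inside the jar and the flange lies on the rim.
- lid_seat (a point): Point on the lid's axis at the underside of the flange, 12 above the lid's origin; when the lid is fully home it coincides with jar_rim.
- nut_spoon: Metal spoon, 188 x 39 x 16, lying crosswise at the front; bystander. Origin under its middle.
- spread_jar: Small capped jar of yellow spread, 62 across, 99 high; bystander. Origin: centre of underside.
- mug: Purple lustre mug, 75 x 112 x 107 high; bystander. Origin: centre of underside.
- pepper_mill: Wooden pepper mill, 58 across, 170 high; bystander. Origin: centre of underside.
Not all that is in view belongs to the job. There is more than one size of the lid; the one meant has the size given above.

How it is judged:
On the way, in this order (a step that is already met when the one before it is completed fails the run):
1. the lid sits fully home on the jar and has been let go (horizontal distance between lid_seat and jar_rim below 0.006 m and z of lid_seat in the frame of jar_rim between -0.003 and 0.003 m and angle between lid's own z axis and vertical below 0.06 rad and contact force between the fingers and lid below 0.2 N and value of joint pump_button below 0.003 m), for 0.3 s.
2. with the lid on, the fingertips hold the button flush with its collar (horizontal distance between lid_seat and jar_rim below 0.006 m and z of lid_seat in the frame of jar_rim between -0.003 and 0.003 m and angle between lid's own z axis and vertical below 0.06 rad and value of joint pump_button between 0.0055 and 0.0105 m and contact force between the fingers and vacuum_unit above 1.5 N and horizontal distance between the grasp point and button_top below 0.04 m and contact force between the fingers and lid below 0.2 N), for 1 s.
At the end, for the whole second after the job is handed in: Finishes holding: fingers press the pump button (over 1.5 N) at 8 mm +/- 2.5 mm travel (flush with the collar); lid home on the jar (centred within 6 mm, height within 3 mm, level within 0.06 rad) and untouched; spoon, spread jar, mug and mill within 20 mm of their start (all of step 2 and distance of each of nut_spoon, spread_jar, mug, pepper_mill from where it was at the start of the episode below 0.02 m); the arm keeps its last pose, push and grip.
It fails at once if the button is pressed before the lid is home on the jar (value of joint pump_button above 0.004 m and not (horizontal distance between lid_seat and jar_rim below 0.006 m and z of lid_seat in the frame of jar_rim between -0.003 and 0.003 m and angle between lid's own z axis and vertical below 0.06 rad)).
It fails at once if the button is pushed to the bottom (over 13.5 mm) (value of joint pump_button above 0.0135 m).
It fails at once if the lid is dropped (falls freely faster than 0.5 m/s) (contact force between the fingers and lid below 0.05 N and linear speed of lid above 0.5 m/s).
It fails at once if the spoon, spread jar, mug or pepper mill is moved more than 20 mm (distance of any of nut_spoon, spread_jar, mug, pepper_mill from where it was at the start of the episode above 0.02 m).
It also fails if it takes over 54 s, if anything falls off the work surface, if the arm or the gripper's body presses on something with over 40 N, if the wrist force passes 120 N, or if a joint passes its speed limit or range.

ROBOT

A 6-joint arm with a two-finger parallel gripper is mounted at the origin on a cart in front of the work surface, level with it; the furniture and walls round the work are solid. World frame = base frame: x ahead of the robot, y to its left, z up, the work surface at z = 0. Lengths are in m, angles in rad, forces in N, time in s.
With the tool pointing down it reaches from about 0.3 to 0.775 m from the base axis. Payload 14.6 kg.
Tool frame: the origin (TCP) lies between the finger pads; the fingertips stand 11 mm ahead of it and the grasp point (between the pads) lies 8 mm behind it (arm.tip_reach is the distance from the TCP to the fingertips, in m); z points along the fingers, y is the line along which they close (so a half turn about z gives the same grasp; the last joint's range is limited). The gripper opens to 94 mm and grips with 3 to 60 N. Pads are 16 mm wide; open, the fingers measure 119 mm over their backs; the gripper's body (75 mm by 177 mm) begins 78 mm behind the grasp point.
Start: joints at [-1.279, 0.3, 1.521, -0, 1.321, -0.067], TCP at [0.193, -0.515, 0.216] pointing down, gripper open.
Joint ranges: [-3.03, 3.03], [-0.79, 2.21], [0.23, 2.52], [-1.04, 4.18], [0, 3.07], [-2.55, 2.55]. Speed limits (rad/s): [2.22, 2.22, 2.57, 3.14, 3.14, 3.14].

INTERFACE

Orientations are given as a rotation vector (axis times angle).
In Python, from plant import arm, viewer gives the robot as it stands.
- The arm moves only by the shell command python3 -m inch 'ROWS' [FORCE]. ROWS is a JSON object whose one key "steps" holds a list that holds one entry, the list of rows, each a list of 7 numbers: the shift along the tool's x, y, z in units of 40 mm (1.0 is 40 mm), then the turn, a rotation vector about the tool's x, y, z in units of 6 degrees (1.0 is 6 degrees), then the opening, from -1 (shut) to 1 (fully open). A call has 1 to 8 rows; each row is the pose to reach, as a shift and turn from the pose commanded when the call began, along the tool's axes at that moment; what a row does not reach only later rows make up. A row lasts 1/8 s, in which the tool goes at most 62.5 mm and 10.7 degrees, less where a joint would pass 70% of its speed; a pose out of reach is approached as far as the arm can. A call with a gripper value outside its range is refused whole. The fingers move at their own pace and stop on an object; FORCE is the grip in N (left out, the last holds). Time passes only in rows, so rows that repeat a pose let the fingers close. It gives the time, the measured TCP pose, the force, the opening and the grip force at its end, in the units of the state.
- arm.sense(): the state, without advancing time (a new reading comes with each control period).
- viewer.camera(name): name is "side" or "top" or "wrist"; returns the picture (400x640x3 uint8, red, green, blue); there is no depth.
- viewer.get_calibration(name): a dict with "fx", "fy", "cx", "cy" (pixels), "R" (3x3) and "t" (3): a world point X has camera coordinates R X + t. Camera axes: x right, y down, z forward; pixel columns grow to the right and rows downward; lengths in m; the calibration is good to about 2 mm. A picture is of the moment at which its call begins: read the wrist's pose just before it. get_calibration takes no time and is no camera call; for the wrist camera it gives the pose at the moment of the call.
- arm.finish_job(): hands the job in; it is judged then, once.
The state is a dict: "t": time; "q": joint angles; "qd": joint speeds; "joint_torque": joint torques, N m; "position": TCP position; "ee_rot": TCP orientation; "contact_force": force on the tool from outside, world axes, zero at the start; "moment": the same for the moment, N m; "gripper_width": finger opening in m; "grasp_force": force on a finger pad.
Only numpy, scipy, OpenCV 4.12 (cv2) and the standard library are available. Lean on these libraries where they do the work, as an engineer would, in place of code of your own. Each camera call takes 0.05 s, during which the arm holds its last target. There are 200 camera calls.

## Working session

There is one attempt and no reset: what is moved stays moved. The work goes in short steps, Python scripts to look and compute and a shell command to move; the robot and the scene stay as the last step left them, time stands still between calls to the robot, and variables do not carry over. Pictures are saved under pics/ and viewed, at most 10 in all, crops included, and the job is handed in when it is done.

```bash
ls; mkdir -p pics
python3 - <<'E'
from plant import arm, viewer
import cv2, numpy as np
for n in("top","side"):
    im=viewer.camera(n); cv2.imwrite(f"pics/{n}0.png",im[:,:,::-1])
    c=viewer.get_calibration(n); print(n,c)
s=arm.sense(); print(s["position"],s["ee_rot"],s["gripper_width"],s["contact_force"],s["t"],arm.tip_reach)
E
```

```text
pics
top {'fx': 476.32315084889274, 'fy': 476.32315084889274, 'cx': 326.134045208307, 'cy': 198.26785693851176, 'R': array([[-0.01356265, -0.9997771 , -0.01618016],
       [-0.99675875,  0.01480144, -0.0790753 ],
       [ 0.07929716,  0.01505525, -0.99673733]]), 't': array([0.01952374, 0.59215543, 1.26292513])}
side {'fx': 388.8234111609224, 'fy': 388.8234111609224, 'cx': 315.9689598852129, 'cy': 203.87081877893866, 'R': array([[ 0.98885226, -0.14648655,  0.02670027],
       [-0.03935642, -0.43007119, -0.90193672],
       [ 0.14360461,  0.89083133, -0.43104205]]), 't': array([-0.59869754,  0.09979671,  0.94165254])}
[ 0.19307533 -0.51476506  0.21596746] [-3.09019286e+00 -5.60488800e-01  1.90649858e-04] 0.09408396787981764 [0.49957535 0.86584617 0.05203693] 0.1 0.011
```

View pics/top0.png

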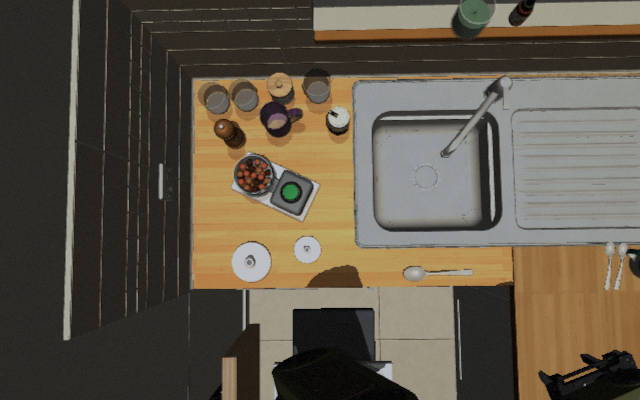

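View pics/side0.png

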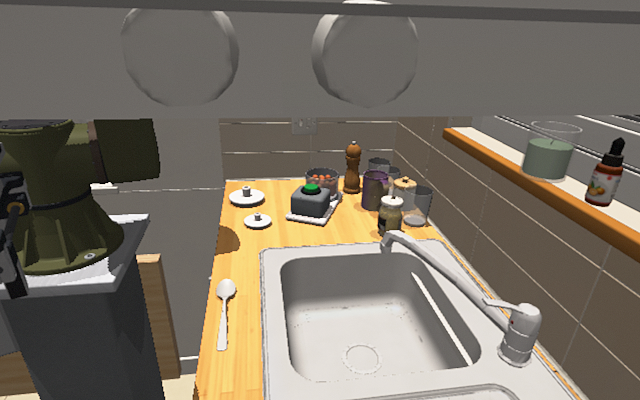

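The top view shows the big white lid (about 39 px, or 102 mm) at (251,262) and a smaller one at (307,249). The jar is at (254,174) and the green button at (291,192). In the side view the big lid is at (247,197), the button at (312,187) and the jar rim at about (322,177).

```bash
cat > h.py <<'E'
import cv2, numpy as np
from scipy.spatial.transform import Rotation as Rot
from plant import arm, viewer
def ray(c,u,v):
    d=np.array([(u-c["cx"])/c["fx"],(v-c["cy"])/c["fy"],1.])
    return -c["R"].T@c["t"], c["R"].T@d
def onz(c,u,v,z):
    o,d=ray(c,u,v); return o+d*(z-o[2])/d[2]
def tri(r1,r2):
    (o1,d1),(o2,d2)=r1,r2
    s=np.linalg.lstsq(np.c_[d1,-d2],o2-o1,rcond=None)[0]
    a,b=o1+s[0]*d1,o2+s[1]*d2
    return (a+b)/2, np.linalg.norm(a-b)
def proj(c,X):
    p=c["R"]@X+c["t"]; return c["fx"]*p[0]/p[2]+c["cx"],c["fy"]*p[1]/p[2]+c["cy"]
def blobs(m,amin=20):
    cs,_=cv2.findContours(m.astype(np.uint8),cv2.RETR_EXTERNAL,cv2.CHAIN_APPROX_NONE)
    return [k for k in cs if cv2.contourArea(k)>=amin]
def green(im):
    h=cv2.cvtColor(im,cv2.COLOR_RGB2HSV); return (h[...,0]>45)&(h[...,0]<85)&(h[...,1]>130)&(h[...,2]>60)
def white(im):
    h=cv2.cvtColor(im,cv2.COLOR_RGB2HSV); return (h[...,1]<60)&(h[...,2]>150)
E
python3 - <<'E'
from h import *
I={n:cv2.imread(f"pics/{n}0.png")[:,:,::-1].copy() for n in("top","side")}
C={n:viewer.get_calibration(n) for n in I}
box={"top":(190,70,350,290),"side":(215,170,340,240)}
for n,im in I.items():
    x0,y0,x1,y1=box[n]; sub=im[y0:y1,x0:x1]
    for nm,f in(("green",green),("white",white)):
        for k in blobs(f(sub)):
            e=cv2.fitEllipse(k); cx,cy=e[0][0]+x0,e[0][1]+y0
            print(n,nm,cv2.contourArea(k),np.round([cx,cy],1),np.round(e[1],1),"bbox",np.array(cv2.boundingRect(k))+[x0,y0,0,0],np.round(onz(C[n],cx,cy,.091 if nm=="green" else .018),3))
a=cv2.resize(I["top"][140:300,200:350],None,fx=5,fy=3.75*5/3.75)[:600]
cv2.imwrite("pics/c1.png",cv2.resize(I["top"][150:290,220:330],None,fx=4.2,fy=4.2,interpolation=cv2.INTER_CUBIC)[:,:,::-1])
E
```

```text
top green 155.5 [290.4 191.6] [13.7 14.7] bbox [283 184  15  16] [0.606 0.102 0.091]
top white 30.5 [333.7 288.5] [0. 1.] bbox [318 288  32   2] [ 0.351 -0.006  0.018]
top white 1160.0 [250.9 261.8] [38.4 38.6] bbox [232 243  39  39] [0.424 0.216 0.018]
top white 535.0 [306.9 249.4] [25.8 26.4] bbox [294 237  27  26] [0.455 0.065 0.018]
top white 261.0 [284.9 185.6] [52.1 67.7] bbox [252 181  68  41] [0.629 0.123 0.018]
top white 52.0 [235.4 186.6] [ 6.8 14.9] bbox [231 180  12  13] [0.628 0.258 0.018]
top white 77.0 [278.4 169.7] [10.6 16.7] bbox [271 162  16  17] [0.673 0.14  0.018]
top white 258.5 [339.1 116.8] [19.  19.9] bbox [328 107  22  20] [ 0.817 -0.027  0.018]
side green 61.0 [310.1 187.2] [ 6.9 13.4] bbox [304 184  14   8] [0.601 0.093 0.091]
side white 266.5 [257.1 219.7] [13.1 26.2] bbox [244 212  27  15] [0.453 0.054 0.018]
side white 205.0 [307.6 201.7] [38.  54.1] bbox [286 200  52  24] [0.603 0.154 0.018]
side white 78.0 [310.  191.7] [12.  29.5] bbox [293 186  33  14] [0.62  0.227 0.018]
side white 408.5 [246.  195.3] [16.2 33.3] bbox [229 186  36  18] [0.421 0.216 0.018]
side white 72.0 [265.8 178.6] [ 2. 75.] bbox [226 177  80   4] [0.485 0.349 0.018]
```

View pics/c1.png

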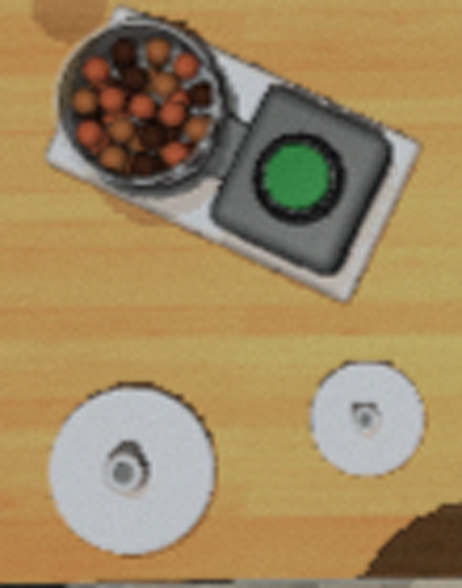

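The crop confirms it: the lid flange is about 38.5 px wide (104–107 mm) at world (0.424, 0.216), and the knob is just left of its centre. The jar mouth is at about px (253.8,175). Next I'll move over the lid for a wrist view.

```bash
cat >> h.py <<'E'
def togo(target,z=None):
    s=arm.sense(); R=Rot.from_rotvec(s["ee_rot"]).as_matrix(); 
    d=R.T@(np.array(target)-s["position"]); print("tool units",np.round(d/.04,3), "pos",np.round(s["position"],4),"F",np.round(s["contact_force"],1),"w",round(s["gripper_width"],4),"g",round(s["grasp_force"],2),"t",s["t"])
E
python3 - <<'E'
from h import *
C=viewer.get_calibration("top")
print("jar",onz(C,253.8,175,.09)); 
w=viewer.get_calibration("wrist"); R=Rot.from_rotvec(arm.sense()["ee_rot"]).as_matrix()
print("cam in tool",R.T@(-w["R"].T@w["t"]-arm.sense()["position"]), "axis in tool",R.T@w["R"].T, w["fx"])
togo((.40,.19,.25))
E
```

```text
jar [0.65001493 0.19573426 0.09      ]
cam in tool [ 0.07260863  0.00045265 -0.16891038] axis in tool [[-9.66190647e-04 -9.67624604e-01 -2.52391941e-01]
 [ 9.99999403e-01 -1.06348166e-03  2.49060843e-04]
 [-5.09411600e-04 -2.52391550e-01  9.67625055e-01]] 329.3586908192773
tool units [ 11.031 -14.681  -0.836] pos [ 0.1931 -0.5148  0.216 ] F [0.5 0.9 0.1] w 0.0941 g 0.0 t 0.1
```

```bash
python3 -m inch '{"steps":[[[0.9,-1.2,-0.1,0,0,0,1],[1.8,-2.4,-0.2,0,0,0,1],[2.7,-3.6,-0.3,0,0,0,1],[3.6,-4.8,-0.4,0,0,0,1],[4.5,-6,-0.5,0,0,0,1],[5.4,-7.2,-0.6,0,0,0,1],[6.3,-8.4,-0.7,0,0,0,1],[7.2,-9.6,-0.8,0,0,0,1]]]}'; python3 -c "
from h import *
togo((.40,.19,.25)); print(arm.sense()['q'])"
```

```text
t: 1.1
position: [0.3279, -0.0524, 0.2487]
ee_rot: [3.091, 0.56, 0.001]
contact_force: [1.6, -1.0, -0.7]
gripper_width: 0.0938
grasp_force: 0.0
tool units [ 3.813 -5.044 -0.032] pos [ 0.3279 -0.0524  0.2487] F [ 1.6 -1.  -0.7] w 0.0938 g 0.0 t 1.1
[-2.68954120e-01 -2.42424857e-01  2.00318669e+00 -7.44093622e-07
  1.38014172e+00  9.43487787e-01]
```

```bash
python3 -m inch '{"steps":[[[1.0,-1.3,0,0,0,0,1],[2,-2.6,0,0,0,0,1],[3,-3.9,0,0,0,0,1],[3.8,-5,0,0,0,0,1],[3.8,-5,0,0,0,0,1],[3.8,-5,0,0,0,0,1]]]}'
python3 - <<'E'
from h import *
togo((.40,.19,.25)); c=viewer.get_calibration("wrist"); im=viewer.camera("wrist"); cv2.imwrite("pics/w1.png",im[:,:,::-1])
np.save("w1.npy",c,allow_pickle=True)
for n,X in(("lid",(.424,.216,.018)),("jar",(.65,.196,.09)),("but",(.606,.102,.091))): print(n,proj(c,np.array(X)))
E
```

```text
t: 1.85
position: [0.3997, 0.186, 0.2481]
ee_rot: [3.091, 0.561, -0.002]
contact_force: [0.5, -0.9, 0.7]
gripper_width: 0.094
grasp_force: 0.0
tool units [ 0.041 -0.09  -0.048] pos [0.3997 0.186  0.2481] F [ 0.5 -0.9  0.7] w 0.094 g 0.0 t 1.85
lid (np.float64(297.14366375685773), np.float64(143.54015078386442))
jar (np.float64(407.3803130926524), np.float64(-95.19529678696))
but (np.float64(483.43504114619793), np.float64(3.7019378175683073))
```

View pics/w1.png

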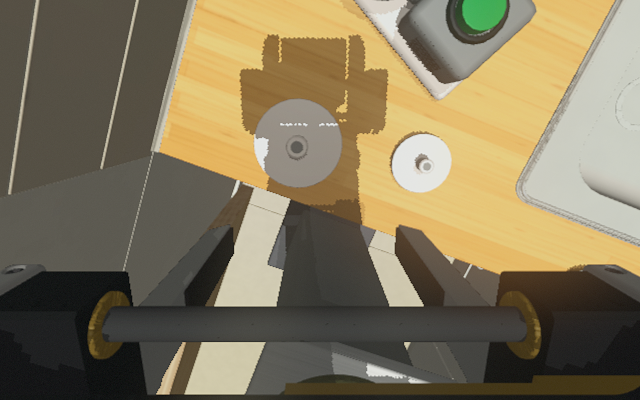

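The flange centre is at (298,143) and the knob top at (297,147), both matching the prediction; the button is at about (483,10). I'll triangulate the knob and plan a position to look at the jar.

Run:
```python
from h import *
T=viewer.get_calibration("top"); W=np.load("w1.npy",allow_pickle=True).item()
print("knob",tri(ray(T,249.5,262.4),ray(W,297,147)))
print("flange",tri(ray(T,250.9,261.8),ray(W,298,143)))
print("knob on z.046",onz(W,297,147,.046),onz(T,249.5,262.4,.046))
s=arm.sense();R=Rot.from_rotvec(s["ee_rot"]).as_matrix()
for p in((.55,.12,.27),(.60,.14,.27),(.60,.09,.27)):
    d=np.array(p)-s["position"]; t=W["t"]-W["R"]@d; c=dict(W,t=t)
    print(p,np.round(proj(c,np.array((.65,.196,.09)))),np.round(proj(c,np.array((.606,.102,.091)))))
    togo(p)
```

```text
knob (array([0.42411177, 0.21436263, 0.04928771]), np.float64(0.0006502196905774652))
flange (array([0.42486845, 0.21536372, 0.02080085]), np.float64(0.0008429830886146247))
knob on z.046 [0.42341232 0.21451274 0.046     ] [0.42424077 0.21481742 0.046     ]
(0.55, 0.12, 0.27) [277.  60.] [349. 136.]
tool units [ 2.941  2.85  -0.542] pos [0.3998 0.1855 0.2483] F [ 0.1 -0.1 -0.4] w 0.0939 g 0.0 t 1.9
(0.6, 0.14, 0.27) [280. 116.] [349. 186.]
tool units [ 4.287  2.82  -0.543] pos [0.3998 0.1855 0.2483] F [ 0.1 -0.1 -0.4] w 0.0939 g 0.0 t 1.9
(0.6, 0.09, 0.27) [233.  98.] [305. 170.]
tool units [ 3.849  3.991 -0.542] pos [0.3998 0.1855 0.2483] F [ 0.1 -0.1 -0.4] w 0.0939 g 0.0 t 1.9
```

```bash
python3 -m inch '{"steps":[[[1,1,-0.3,0,0,0,1],[2,2,-0.5,0,0,0,1],[2.9,2.9,-0.5,0,0,0,1],[2.9,2.9,-0.5,0,0,0,1],[2.9,2.9,-0.5,0,0,0,1],[2.9,2.9,-0.5,0,0,0,1]]]}'
python3 - <<'E'
from h import *
c=viewer.get_calibration("wrist"); im=viewer.camera("wrist"); cv2.imwrite("pics/w2.png",im[:,:,::-1]); np.save("w2.npy",c,allow_pickle=True)
E
python3 -m inch '{"steps":[[[0.9,-0.7,0,0,0,0,1],[1.7,-1.5,0,0,0,0,1],[1.7,-1.5,0,0,0,0,1],[1.7,-1.5,0,0,0,0,1],[1.7,-1.5,0,0,0,0,1]]]}'
python3 - <<'E'
from h import *
c=viewer.get_calibration("wrist"); im=viewer.camera("wrist"); cv2.imwrite("pics/w3.png",im[:,:,::-1]); np.save("w3.npy",c,allow_pickle=True)
a=cv2.imread("pics/w2.png"); b=cv2.imread("pics/w3.png")
cv2.imwrite("pics/c2.png",np.vstack([a[:270,120:520],b[:270,120:520]]))
R=[]
for n in(2,3):
    im=cv2.imread(f"pics/w{n}.png")[:,:,::-1].copy(); k=max(blobs(green(im)),key=cv2.contourArea); e=cv2.fitEllipse(k)
    C=np.load(f"w{n}.npy",allow_pickle=True).item(); print(e,onz(C,*e[0],.091)); R.append(ray(C,*e[0]))
print("button",tri(*R)); togo((.424,.215,.12))
E
```

```text
t: 2.65
position: [0.5486, 0.1186, 0.2691]
ee_rot: [-3.091, -0.561, -0.001]
contact_force: [0.3, 0.2, 0.6]
gripper_width: 0.0936
grasp_force: 0.0
t: 3.32
position: [0.5917, 0.1978, 0.269]
ee_rot: [3.091, 0.56, 0.001]
contact_force: [0.2, -0.0, 0.9]
gripper_width: 0.0941
grasp_force: 0.0
((355.7762756347656, 149.26416015625), (5.690722465515137, 12.419310569763184), 51.65615463256836) [0.59489165 0.0882959  0.091     ]
((400.20916748046875, 199.2382049560547), (31.67474365234375, 34.9532585144043), 60.678489685058594) [0.60452469 0.1014256  0.091     ]
button (array([0.59135793, 0.07569669, 0.0157305 ]), np.float64(0.0026602192055824726))
tool units [-3.78  -1.873  3.722] pos [0.5918 0.1978 0.269 ] F [-0.1 -0.2  0.8] w 0.094 g 0.0 t 3.375
```

View pics/c2.png

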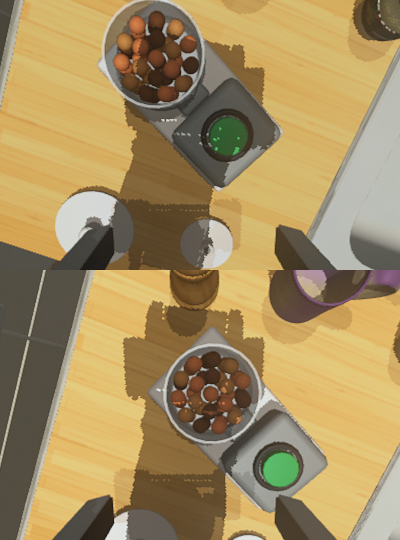

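The upper crop (w2) puts the jar rim centre at about full-frame (274,54), with the button in shadow at (348,136). The lower crop (w3) puts the rim at about (333,123) and the button at (400,199).

Run:
```python
from h import *
B=[];J=[]
for n,(u,v) in((2,(274,54)),(3,(333,123))):
    im=cv2.imread(f"pics/w{n}.png")[:,:,::-1].copy(); h=cv2.cvtColor(im,cv2.COLOR_RGB2HSV)
    m=((h[...,0]>45)&(h[...,0]<90)&(h[...,1]>90)&(h[...,2]>25)).astype(np.uint8); m=cv2.morphologyEx(m,cv2.MORPH_CLOSE,np.ones((5,5)))
    k=max(blobs(m),key=cv2.contourArea); e=cv2.fitEllipse(cv2.convexHull(k)); C=np.load(f"w{n}.npy",allow_pickle=True).item()
    B.append(ray(C,*e[0])); print("but",np.round(e[0],1),np.round(e[1],1),onz(C,*e[0],.091))
    g=cv2.cvtColor(im,cv2.COLOR_RGB2GRAY)
    x0,y0=max(u-70,0),max(v-70,0); H=cv2.HoughCircles(cv2.GaussianBlur(g[y0:v+70,x0:u+70],(3,3),0),cv2.HOUGH_GRADIENT,1,10,param1=120,param2=15,minRadius=42,maxRadius=58)
    H=H[0][:4]+[x0,y0,0]; print(np.round(H,1))
    for q in H: print("  jar",onz(C,q[0],q[1],.09), "R mm",q[2]/C["fx"]*1000*((C["R"]@onz(C,q[0],q[1],.09)+C["t"])[2]))
    J.append([q for q in H]); B[-1]=(B[-1])
    J[-1]=ray(C,*H[0][:2])
print("button",tri(*B)); print("jar",tri(*J))
```

```text
but [347.6 136. ] [37.3 38.3] [0.60462517 0.10150951 0.091     ]
[[273.5  56.5  50.8]
 [281.5  49.5  57.4]
 [271.5  46.5  46.3]
 [277.5  66.5  44.1]]
  jar [0.65062765 0.19854489 0.09      ] R mm 49.97259704375867
  jar [0.65941555 0.1932624  0.09      ] R mm 56.186228776310166
  jar [0.65855729 0.20329788 0.09      ] R mm 45.224103714835366
  jar [0.64327891 0.19186811 0.09      ] R mm 43.69277469740238
but [400.3 199.3] [34.3 36.8] [0.60451799 0.10134553 0.091     ]
[[333.5 123.5  47.4]
 [343.5 126.5  57.4]
 [327.5 132.5  57.4]
 [336.5 113.5  57.4]]
  jar [0.65433868 0.19898303 0.09      ] R mm 48.95023346737762
  jar [0.6551303  0.18818162 0.09      ] R mm 59.41170777443685
  jar [0.64363619 0.20150098 0.09      ] R mm 59.6780347537475
  jar [0.66474864 0.19974609 0.09      ] R mm 58.837845681248815
button (array([0.60464425, 0.10160423, 0.0917498 ]), np.float64(1.5730167325992492e-05))
jar (array([0.65281662, 0.19912839, 0.08190538]), np.float64(0.0031227044804480017))
```

Both views agree on the button at (0.6046, 0.1014, 0.092). The jar centre is about (0.653, 0.199), and its 109 mm distance from the button fits the 110 mm given. Next I'll go over the lid.

```bash
python3 -m inch '{"steps":[[[-1.3,-0.6,0.5,0,0,0,1],[-2.6,-1.2,1.4,0,0,0,1],[-3.78,-1.86,2.4,0,0,0,1],[-3.78,-1.86,3.7,0,0,0,1],[-3.78,-1.86,3.7,0,0,0,1],[-3.78,-1.86,3.7,0,0,0,1]]]}'; python3 -c "
from h import *
togo((.4243,.2148,.034))"
```

```text
t: 4.12
position: [0.4257, 0.2152, 0.1226]
ee_rot: [-3.091, -0.56, -0.004]
contact_force: [0.1, -0.5, 0.3]
gripper_width: 0.0944
grasp_force: 0.0
tool units [-0.042 -0.004  2.214] pos [0.4257 0.2152 0.1226] F [ 0.1 -0.5  0.3] w 0.0944 g 0.0 t 4.125
```

```bash
python3 -m inch '{"steps":[[[-0.02,0,0.8,0,0,0,1],[-0.02,0,1.6,0,0,0,1],[-0.02,0,2.2,0,0,0,1],[-0.02,0,2.2,0,0,0,1],[-0.02,0,2.2,0,0,0,1]]]}'
python3 - <<'E'
from h import *
togo((.4243,.2148,.034))
c=viewer.get_calibration("wrist"); im=viewer.camera("wrist"); cv2.imwrite("pics/w4.png",im[:,:,::-1])
print(proj(c,np.array((.4243,.2148,.046))))
E
```

```text
t: 4.75
position: [0.4249, 0.2151, 0.0343]
ee_rot: [-3.091, -0.56, -0.004]
contact_force: [0.3, -0.4, -0.4]
gripper_width: 0.0945
grasp_force: 0.0
tool units [-0.018  0.002  0.008] pos [0.4249 0.2151 0.0343] F [ 0.3 -0.4 -0.4] w 0.0945 g 0.0 t 4.75
(np.float64(313.22898687224694), np.float64(256.0557804532874))
```

View pics/w4.png

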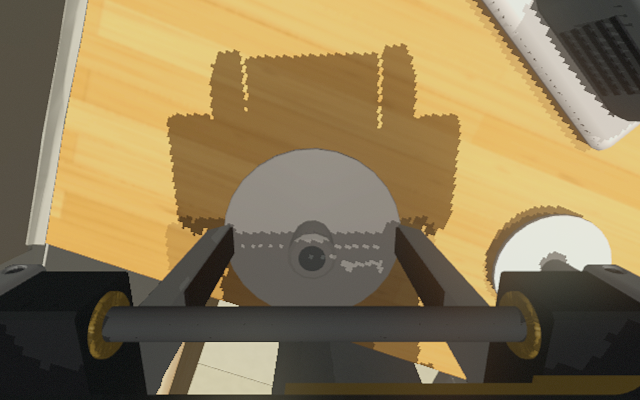

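The knob top is at (311,258), within 2 px of the prediction and centred between the fingers. I'll close the gripper.

```bash
python3 -m inch '{"steps":[[[0,0,0,0,0,0,-0.5],[0,0,0,0,0,0,-0.5],[0,0,0,0,0,0,-0.7],[0,0,0,0,0,0,-0.8],[0,0,0,0,0,0,-1],[0,0,0,0,0,0,-1],[0,0,0,0,0,0,-1],[0,0,0,0,0,0,-1]]]}' 18; python3 -c "
from h import *
togo((.424,.2148,.2))"
```

```text
t: 5.8
position: [0.4235, 0.2148, 0.0324]
ee_rot: [-3.091, -0.561, 0.0]
contact_force: [-0.1, -0.5, 0.3]
gripper_width: 0.0249
grasp_force: 18.0
tool units [ 0.011  0.005 -4.189] pos [0.4235 0.2148 0.0324] F [-0.1 -0.5  0.3] w 0.0249 g 18.0 t 5.8
```

```bash
python3 -m inch '{"steps":[[[0,0,-0.3,0,0,0,-1],[0,0,-1,0,0,0,-1],[0,0,-1.9,0,0,0,-1],[0,0,-2.8,0,0,0,-1],[0,0,-3.6,0,0,0,-1],[0,0,-3.7,0,0,0,-1],[0,0,-3.7,0,0,0,-1],[0,0,-3.7,0,0,0,-1]]]}'
python3 - <<'E'
from h import *
togo((.6525,.1993,.18))
c=viewer.get_calibration("wrist"); im=viewer.camera("wrist"); cv2.imwrite("pics/w5.png",im[:,:,::-1])
E
```

```text
t: 6.8
position: [0.4231, 0.2146, 0.1792]
ee_rot: [3.091, 0.56, -0.003]
contact_force: [0.6, 0.1, -0.7]
gripper_width: 0.0243
grasp_force: 18.0
tool units [ 5.237  2.372 -0.03 ] pos [0.4231 0.2146 0.1792] F [ 0.6  0.1 -0.7] w 0.0243 g 18.0 t 6.8
```

View pics/w5.png

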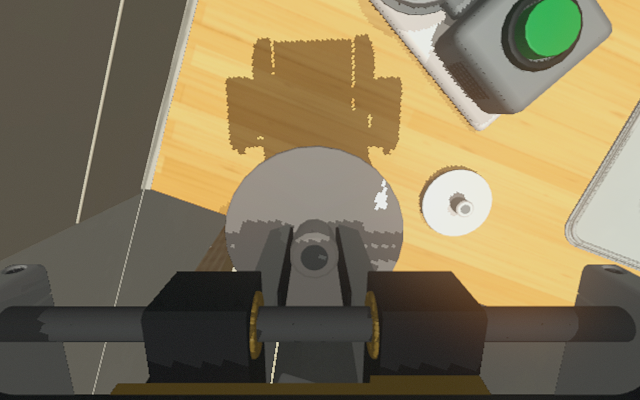

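The lid is held level by its knob, with the knob top at (314,258) and the flange spanning columns 225–403. Next I'll carry it over the jar.

```bash
python3 -m inch '{"steps":[[[0.6,0.3,0,0,0,0,-1],[1.5,0.7,0,0,0,0,-1],[2.5,1.1,0,0,0,0,-1],[3.5,1.6,0,0,0,0,-1],[4.4,2,0,0,0,0,-1],[5,2.27,0,0,0,0,-1],[5.22,2.37,0,0,0,0,-1],[5.22,2.37,0,0,0,0,-1]]]}'; python3 -m inch '{"steps":[[[0,0,0.4,0,0,0,-1],[0,0,0.8,0,0,0,-1],[0,0,0.8,0,0,0,-1],[0,0,0.8,0,0,0,-1]]]}';  python3 - <<'E'
from h import *
togo((.6522,.1993,.124))
I={}
for n in("top","side","wrist"): I[n]=viewer.camera(n); cv2.imwrite(f"pics/{n}6.png",I[n][:,:,::-1])
a=cv2.resize(I["top"][130:230,210:330],None,fx=4,fy=4); b=cv2.resize(I["side"][130:230,260:360],None,fx=4,fy=4)
cv2.imwrite("pics/c6.png",cv2.resize(np.hstack([a[:, :400],b]),(800,400))[:,:,::-1])
E
```

```text
t: 7.85
position: [0.652, 0.1994, 0.1795]
ee_rot: [3.091, 0.56, -0.002]
contact_force: [0.1, -1.3, -1.2]
gripper_width: 0.0245
grasp_force: 18.0
t: 8.35
position: [0.6523, 0.1995, 0.1487]
ee_rot: [-3.091, -0.561, -0.0]
contact_force: [0.4, -0.1, -2.0]
gripper_width: 0.0244
grasp_force: 18.0
tool units [-0.005  0.003  0.617] pos [0.6523 0.1995 0.1487] F [ 0.4 -0.1 -2. ] w 0.0244 g 18.0 t 8.35
```

View pics/c6.png

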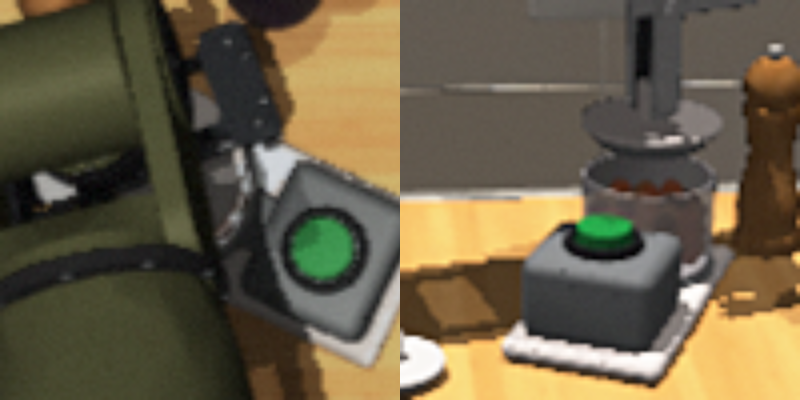

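View pics/wrist6.png

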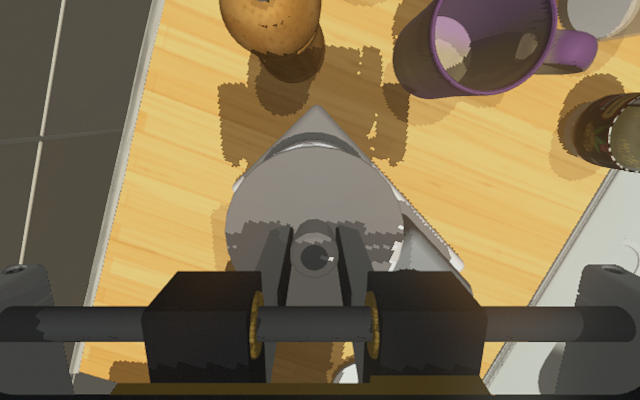

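In the side crop the lid (columns 582–722) sits centred over the jar (582–716) and level. The wrist view shows the lid covering the jar mouth at the same spot. I'll lower it while watching the force.

```bash
python3 -m inch '{"steps":[[[0,0,0.2,0,0,0,-1],[0,0,0.4,0,0,0,-1],[0,0,0.6,0,0,0,-1],[0,0,0.7,0,0,0,-1],[0,0,0.7,0,0,0,-1]]]}'; python3 -m inch '{"steps":[[[0,0,0.05,0,0,0,-1],[0,0,0.1,0,0,0,-1],[0,0,0.1,0,0,0,-1]]]}'
```

```text
t: 9.12
position: [0.6522, 0.1994, 0.12]
ee_rot: [3.091, 0.561, -0.001]
contact_force: [-0.2, 0.1, -0.7]
gripper_width: 0.0249
grasp_force: 18.0
t: 9.5
position: [0.6523, 0.1994, 0.1163]
ee_rot: [-3.091, -0.561, 0.0]
contact_force: [-0.5, -0.3, -1.0]
gripper_width: 0.0247
grasp_force: 18.0
```

```bash
python3 -m inch '{"steps":[[[0,0,0.05,0,0,0,-1],[0,0,0.1,0,0,0,-1],[0,0,0.1,0,0,0,-1]]]}'|grep -E "pos|cont"; python3 -m inch '{"steps":[[[0,0,0.03,0,0,0,-1],[0,0,0.03,0,0,0,-1],[0,0,0.03,0,0,0,-1]]]}'|grep -E "pos|cont"
```

```text
position: [0.6522, 0.1993, 0.1122]
contact_force: [-0.3, -0.1, -0.9]
position: [0.6523, 0.1994, 0.1113]
contact_force: [0.1, -0.5, -1.6]
```

```bash
python3 -m inch '{"steps":[[[0,0,0.03,0,0,0,-1],[0,0,0.03,0,0,0,-1],[0,0,0.03,0,0,0,-1]]]}'|grep -E "pos|cont"
```

```text
position: [0.6524, 0.1994, 0.1105]
contact_force: [-2.1, -0.9, 4.5]
```

Contact comes at TCP z = 0.1105 against an expected 0.1104, so the lid is home. I'll release it and rise.

```bash
python3 -m inch '{"steps":[[[0,0,0,0,0,0,-0.35],[0,0,0,0,0,0,-0.2],[0,0,0,0,0,0,0],[0,0,0,0,0,0,0.1],[0,0,0,0,0,0,0.1],[0,0,0,0,0,0,0.1]]]}'; python3 -m inch '{"steps":[[[0,0,-0.4,0,0,0,0.1],[0,0,-1,0,0,0,0.1],[0,0,-1.8,0,0,0,0.1],[0,0,-2.5,0,0,0,0.1],[0,0,-2.5,0,0,0,0.1],[0,0,-2.5,0,0,0,0.1]]]}'
python3 - <<'E'
from h import *
togo((.6046,.1014,.15))
c=viewer.get_calibration("wrist"); im=viewer.camera("wrist"); cv2.imwrite("pics/w7.png",im[:,:,::-1]); np.save("w7.npy",c,allow_pickle=True)
R=[]
sd=viewer.camera("side"); cv2.imwrite("pics/side7.png",sd[:,:,::-1])
for z in(.078+.018,.124): print(proj(c,np.array((.6525,.1993,z))))
out=np.zeros((560,640,3),np.uint8); out[:320]=im[:320]; out[320:,:480]=cv2.resize(sd[140:220,240:400],None,fx=3,fy=3)
cv2.imwrite("pics/c7.png",out[:,:,::-1])
E
```

```text
t: 11.38
position: [0.6523, 0.1994, 0.11]
ee_rot: [3.091, 0.561, 0.0]
contact_force: [-0.5, -0.7, -0.8]
gripper_width: 0.0515
grasp_force: 0.0
t: 12.12
position: [0.6521, 0.1993, 0.2094]
ee_rot: [3.091, 0.561, -0.001]
contact_force: [0.7, -0.5, -1.3]
gripper_width: 0.0516
grasp_force: 0.0
tool units [-1.969  1.875  1.486] pos [0.6521 0.1993 0.2094] F [ 0.7 -0.5 -1.3] w 0.0516 g 0.0 t 12.125
(np.float64(313.5200520361864), np.float64(194.0980126985474))
(np.float64(313.4927652492691), np.float64(202.76255176374204))
```

View pics/c7.png

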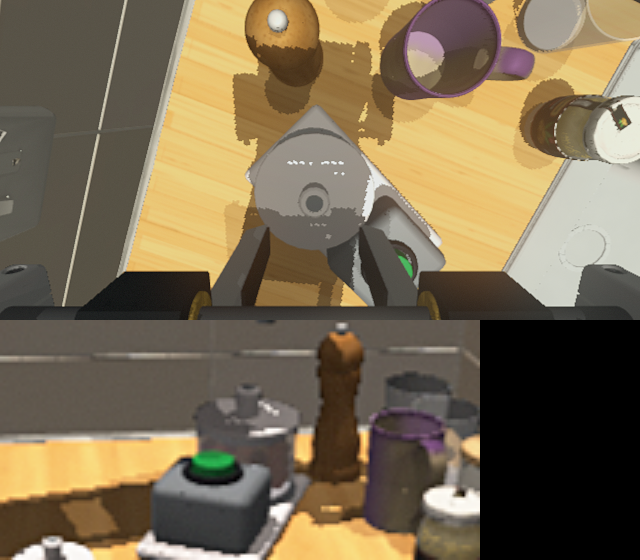

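The lid lies level on the rim, with the knob at (314,203) where predicted, and the side view shows it seated. Next is the button: go over it, close the fingers, and descend.

```bash
python3 -m inch '{"steps":[[[-0.8,0.7,0,0,0,0,-1],[-1.6,1.5,0,0,0,0,-1],[-1.97,1.87,0,0,0,0,-1],[-1.97,1.87,0.5,0,0,0,-1],[-1.97,1.87,1.2,0,0,0,-1],[-1.97,1.87,1.8,0,0,0,-1],[-1.97,1.87,2,0,0,0,-1],[-1.97,1.87,2,0,0,0,-1]]]}' 20; python3 -c "
from h import *
togo((.6046,.1014,.104))"
```

```text
t: 13.22
position: [0.6047, 0.1017, 0.1298]
ee_rot: [-3.091, -0.561, 0.001]
contact_force: [0.0, -0.4, -0.3]
gripper_width: 0.0007
grasp_force: 0.0
tool units [-0.004  0.005  0.646] pos [0.6047 0.1017 0.1298] F [ 0.  -0.4 -0.3] w 0.0007 g 0.0 t 13.225
```

```bash
python3 -m inch '{"steps":[[[0,0,0.3,0,0,0,-1],[0,0,0.55,0,0,0,-1],[0,0,0.62,0,0,0,-1],[0,0,0.62,0,0,0,-1],[0,0,0.62,0,0,0,-1]]]}'|grep -E "pos|cont|wid";  python3 -m inch '{"steps":[[[0,0,0.05,0,0,0,-1],[0,0,0.05,0,0,0,-1],[0,0,0.05,0,0,0,-1]]]}'|grep -E "pos|cont";python3 -m inch '{"steps":[[[0,0,0.05,0,0,0,-1],[0,0,0.05,0,0,0,-1],[0,0,0.05,0,0,0,-1]]]}'|grep -E "pos|cont"
```

```text
position: [0.605, 0.1017, 0.1056]
contact_force: [-0.3, -0.5, 1.1]
gripper_width: 0.0003
position: [0.6048, 0.1017, 0.1033]
contact_force: [0.4, -1.1, -0.4]
position: [0.6049, 0.1017, 0.1014]
contact_force: [1.1, -0.1, 1.9]
```

```bash
python3 -m inch '{"steps":[[[0,0,0.05,0,0,0,-1],[0,0,0.08,0,0,0,-1],[0,0,0.08,0,0,0,-1],[0,0,0.08,0,0,0,-1]]]}'|grep -E "pos|cont";  python3 -m inch '{"steps":[[[0,0,0.04,0,0,0,-1],[0,0,0.07,0,0,0,-1],[0,0,0.07,0,0,0,-1],[0,0,0.07,0,0,0,-1]]]}'|grep -E "pos|cont"
```

```text
position: [0.6049, 0.1017, 0.0982]
contact_force: [1.5, -0.4, 3.8]
position: [0.6049, 0.1017, 0.0953]
contact_force: [1.4, 0.3, 5.1]
```

```bash
python3 -m inch '{"steps":[[[0,0,0.03,0,0,0,-1],[0,0,0.03,0,0,0,-1],[0,0,0.03,0,0,0,-1],[0,0,0.03,0,0,0,-1],[0,0,0.03,0,0,0,-1]]]}'|grep -E "pos|cont"
python3 - <<'E'
from h import *
from collections import defaultdict
F=[];Z=[]
for i in range(10):
    im=viewer.camera("side"); s=arm.sense(); F.append(s["contact_force"][2]); Z.append(s["position"][2])
print(np.mean(F),np.std(F),np.mean(Z),np.std(Z))
a=cv2.imread("pics/side0.png")[:,:,::-1].copy()
for im_ in(a,im):
    m=green(im_[170:240,285:340]); print(m.sum(), [cv2.boundingRect(k) for k in blobs(m,5)])
cv2.imwrite("pics/side8.png",im[:,:,::-1])
E
```

```text
position: [0.6049, 0.1017, 0.0941]
contact_force: [3.2, -0.6, 4.4]
4.987896874687973 0.5697095787774916 0.09412044731574394 1.3213372948819144e-05
82 [(19, 14, 14, 8)]
6 []
```

Force (5.0 N, the stated flush value) and height (TCP 0.0941, tips at 0.083) both say the button is flush. I'll hold a little longer and hand in.

```bash
python3 -m inch '{"steps":[[[0,0,0,0,0,0,-1],[0,0,0,0,0,0,-1],[0,0,0,0,0,0,-1],[0,0,0,0,0,0,-1],[0,0,0,0,0,0,-1],[0,0,0,0,0,0,-1],[0,0,0,0,0,0,-1],[0,0,0,0,0,0,-1]]]}'|grep -E "pos|cont"; python3 -c "
from plant import arm
print(arm.finish_job())"
```

```text
position: [0.6049, 0.1017, 0.0941]
contact_force: [2.8, 0.5, 4.4]
the job is handed in; nothing more can be done
None
```

The lid is home on the jar and let go, and I handed the job in with the button held flush (tips at 83 mm, about 5 N); the hand-in returned no verdict.

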